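Open the child-resistant vitamin tub at breakfast

TASK

Open the amber vitamin tub: its lid is the child-resistant kind, so press the lid down and keep it down while you turn it anticlockwise until it lets go, then lift it off and set it down flat, right way up, on the table (or its placemat) next to the tub. Do not lift the tub or drag it round: it stays where it is with the sun on its label facing the way it does now. Leave the mug, the juice glass and the honey jar alone.

Things in the scene. Friction and masses are not known exactly. Their poses are not given: they have to be found in the camera images.
- jar: Amber plastic vitamin tub with a white and green label, loose on the table, about 0.75 kg. Upright round body 100 mm across, shoulder 108 mm up, open neck 72 mm across that ends 134 mm up, with three locking lugs round it hidden under the lid. Origin: centre of its underside; z up along its axis.
- lid_shell: Outer shell of the white two-piece lid, 98 mm across (whole lid 60 mm tall, 0.15 kg). Origin: on the lid's axis at the underside of the lid, 115.5 mm above the table while on the tub, 0 when set down; z up. A green grip bar 66 mm long (along x), 12 mm thick (along y), 22 mm tall stands across the flat top, with room for fingertips on the top on both sides.
- grip_bar (a point): Centre of the green grip bar, 48.5 mm above the lid's underside, 11 mm below the bar's top and 11 mm above the lid's flat top; x along the bar, z up. Turning anticlockwise (seen from above) opens, in one stroke or several: the inner cap stays where it was left between strokes.
- lid_top (a point): Centre of the lid's flat top at the foot of the bar, 37.5 mm above the lid's underside. The shell goes down 6 mm against a spring (4 N at first, 10 N fully down, then a hard stop) and springs back. Unpressed it spins idly. If its 3 lugs land on the inner cap's 6 dogs (every 60 degrees) it sinks only 2 mm and skids; in a gap (24 degrees of play) it sinks 6 mm and drives.
- neck (a point): Centre of the tub's mouth, 134 mm above its underside, under the lid. The hidden inner cap, whose angle cannot be seen, comes free after 27 to 65 degrees of anticlockwise turn driven by the pressed shell, stays free for 28 degrees more, then meets a stop, where turning on drags the tub round with it. Free, the lid lifts straight off with its own weight; before that, pulling lifts the tub.
- mug: Green and white mug, 92 mm across, 93 mm tall, handle to one side. Origin: centre of its underside. Leave alone.
- glass: Stacking glass of orange juice, 87 mm across, 117 mm tall. Origin: centre of its underside. Leave alone.
- honey: Honey jar with a grey metal lid, 71 mm across, 110 mm tall. Origin: centre of its underside. Leave alone.
- label_front (a point): Middle of the orange sun (29 mm across) printed on the front of the tub's label, on the tub's surface, 51 mm from its axis in the tub's -x direction and 36 mm up. It must still face the same way at the end.

How it is judged:
By the outcome, as a careful person would: the job done as asked, in the order asked, and still so for the second after the job is handed in, with the robot touching nothing.
It also fails if it takes over 72 s, if anything falls off the work surface, if the arm or the gripper's body presses on something with over 40 N, if the wrist force passes 120 N, or if a joint passes its speed limit or range.

ROBOT

A 6-joint arm with a two-finger parallel gripper is mounted at the origin on the work surface; the furniture and walls round the work are solid. World frame = base frame: x ahead of the robot, y to its left, z up, the work surface at z = 0. Lengths are in m, angles in rad, forces in N, time in s.
With the tool pointing down it reaches from about 0.35 to 0.775 m from the base axis. Payload 7.3 kg.
Tool frame: the origin (TCP) lies at the very end of the fingers, on their centre line; the grasp point (between the pads) lies 19 mm behind it; z points along the fingers, y is the line along which they close (so a half turn about z gives the same grasp; the last joint's range is limited). The gripper opens to 92 mm and grips with 3 to 60 N. Pads are 19 mm wide; open, the fingers measure 130 mm over their backs; the gripper's body (75 mm by 190 mm) begins 47 mm behind the grasp point.
Start: joints at [1.147, 0.342, 1.524, -0, 1.275, -0.146], TCP at [0.144, 0.505, 0.227] pointing down, gripper open.
Joint ranges: [-2.53, 2.53], [-0.77, 2.02], [0.04, 2.7], [-1, 4.14], [0.28, 2.66], [-3.11, 3.11]. Speed limits (rad/s): [2.57, 2.57, 3.14, 3.14, 3.14, 3.14].

INTERFACE

Orientations are given as [roll, pitch, yaw] about the fixed x, y, z axes, in that order (R = Rz(yaw) Ry(pitch) Rx(roll)).
In Python, from cell import observe, read_camera, get_calibration, hand_in, search_frame gives the robot as it stands.
- The arm moves only by the tool step_arm, never from a script. Its argument "commands" is a list of rows, each an object with "translation": the shift along the tool's x, y, z in mm, a list of three; "roll": the turn about the tool's z in rad. In form: [{"translation": [x, y, z], "roll": roll}, ...]. A call has 1 to 20 rows; each row shifts and turns the commanded pose from where the row before left it, along the tool's axes as they then stand; what a row does not reach is not made up. A row lasts 1/12 s, in which the tool goes at most 41.7 mm and 7.16 degrees, less where a joint would pass 70% of its speed; a pose out of reach is approached as far as the arm can. A call is refused whole if a number of a shift passes 41.7 or a number of a turn 0.125, either way. A call with a gripper value outside its range is refused whole. "fingers" is the opening, from 0 (shut) to 1 (fully open), set as the call begins (left out, the last holds). The fingers move at their own pace and stop on an object; "grip_force" is the grip in N (left out, the last holds). Time passes only in rows, so rows that do not move let the fingers close. It gives the time, the measured TCP pose, the force, the opening and the grip force at its end, in the units of the state.
- observe(): the state, without advancing time (a new reading comes with each control period).
- read_camera(name): name is "scene" or "top" or "wrist"; returns the picture (480x640x3 uint8, red, green, blue); there is no depth.
- get_calibration(name): a dict with "camera_matrix" (3x3 intrinsics, pixels), "world_from_camera" (4x4, takes a point from camera to world coordinates). Camera axes: x right, y up, looking along -z (the intrinsics and any distortion apply to the point x, -y, -z); pixel columns grow to the right and rows downward; lengths in m; the calibration is good to about 2 mm. A picture is of the moment at which its call begins: read the wrist's pose just before it. get_calibration takes no time and is no camera call; for the wrist camera it gives the pose at the moment of the call.
- hand_in(): hands the job in; it is judged then, once.
Trained networks look in the newest picture that a camera, given by its name, has taken for a name from the list of things; names that differ only in an ending like _2 or _b are one class to them, and where a whole thing is asked for, a point or a joint stands for the part that bears it (a point fixed in the world has none). Each returns a list of dicts, best first, with "confidence" (0 to 1); they miss things now and then, are a little off and sometimes report something else, mostly with a low value. They report only what shows in the picture. A call takes as long as a camera call.
- search_frame(camera, name): "at" ([x, y, z] in m, in world coordinates, good to about 4 mm: the middle of the surface that is visible of it).
The state is a dict: "time": time; "qpos": joint angles; "qvel": joint speeds; "joint_efforts": joint torques, N m; "tool_pos": TCP position; "tool_rot": TCP orientation; "contact_force": force on the tool from outside, world axes, zero at the start; "torque": the same for the moment, N m; "opening": finger opening in m; "grip_force": force on a finger pad.
Only numpy, scipy, OpenCV 4.12 (cv2) and the standard library are available. Lean on these libraries where they do the work, as an engineer would, in place of code of your own. Each camera call takes 0.05 s, during which the arm holds its last target. There are 200 camera calls.

## Working session

There is one attempt and no reset: what is moved stays moved. The work goes in short steps, Python scripts to look and compute and a tool call to move; the robot and the scene stay as the last step left them, time stands still between calls to the robot, and variables do not carry over. Pictures are saved under pics/ and viewed, at most 10 in all, crops included, and the job is handed in when it is done.

Besides the shell and the picture viewer there is one more tool, called after ">>>" in YAML: its name, and indented under it one key for each argument. step_arm: Moves the arm, as the interface text tells. Its arguments: {"type":"object","properties":{"commands":{"type":"array"},"fingers":{"type":"number"},"grip_force":{"type":"number"}},"required":["commands"]}

```bash
mkdir -p pics
cat > h.py <<'E'
import numpy as np,cv2
from cell import *
def snap(c,n):
    im=read_camera(c); cv2.imwrite(f'pics/{n}.png',im[:,:,::-1]); return im
def proj(c,p):
    k=get_calibration(c);T=np.linalg.inv(k['world_from_camera']);q=T[:3,:3]@np.array(p)+T[:3,3]
    u=k['camera_matrix']@np.array([q[0],-q[1],-q[2]]);return u[:2]/u[2]
def unproj(c,uv,z):
    k=get_calibration(c);T=np.array(k['world_from_camera']);d=np.linalg.inv(k['camera_matrix'])@np.array([uv[0],uv[1],1])
    d=T[:3,:3]@np.array([d[0],-d[1],-d[2]]);o=T[:3,3];return o+d*(z-o[2])/d[2]
E
python3 - <<'E'
from h import *
s=observe();print(s)
for c in('scene','top'):
    snap(c,c+'1')
    for n in('grip_bar','lid_shell','jar','mug','glass','honey','label_front'):
        for r in search_frame(c,n)[:2]: print(c,n,np.round(r['at'],4),round(r['confidence'],2),proj(c,r['at']).round())
E
```

```text
{'time': 0.0, 'qpos': array([ 1.14700396e+00,  3.42734457e-01,  1.52502029e+00, -2.83632047e-05,
        1.27539055e+00, -1.45978693e-01]), 'qvel': array([ 0.00042782, -0.00138618, -0.00072442,  0.00187288, -0.00115124,
       -0.00073611]), 'joint_efforts': array([ 3.57842982e-04, -4.31224680e+01, -2.44219244e+01,  7.18487240e-02,
        5.56861516e-02, -1.43246111e-04]), 'tool_pos': array([0.14378999, 0.50450119, 0.22603773]), 'tool_rot': array([-3.14005259e+00, -1.99014313e-04,  2.86378710e+00]), 'contact_force': array([ 0.17304329, -0.06397357,  0.19096933]), 'torque': array([-0.0024052 , -0.03140981, -0.038105  ]), 'grip_force': 0.0, 'opening': 0.09185421229764355}
scene grip_bar [ 0.4623 -0.0703  0.1528] 0.83 [318. 258.]
scene grip_bar [0.4095 0.2497 0.0649] 0.2 [228. 233.]
scene lid_shell [ 0.4561 -0.0685  0.1514] 0.77 [315. 259.]
scene jar [ 0.4418 -0.0881  0.0696] 0.83 [316. 295.]
scene mug [0.4083 0.2478 0.0653] 0.94 [227. 233.]
scene glass [0.5567 0.2565 0.0889] 0.9 [273. 204.]
scene glass [ 0.4605 -0.0705  0.1527] 0.69 [317. 258.]
scene honey [ 0.5559 -0.3717  0.0791] 0.91 [449. 342.]
scene label_front [ 0.438  -0.0933  0.0679] 0.92 [316. 297.]
top grip_bar [ 0.4699 -0.0513  0.1534] 0.61 [323. 260.]
top mug [0.4231 0.2888 0.0353] 0.68 [176. 288.]
top mug [ 0.5666 -0.3438  0.1076] 0.65 [454. 218.]
top glass [0.5669 0.2855 0.0759] 0.82 [174. 224.]
top honey [ 0.567  -0.3422  0.1087] 0.68 [453. 217.]
top label_front [ 0.4265 -0.0428  0.0796] 0.71 [319. 283.]
```

Run:
```python
import cv2,numpy as np
a=cv2.imread('pics/scene1.png');b=cv2.imread('pics/top1.png')
a=cv2.resize(a[200:370,210:370],(400,425));b=cv2.resize(b[200:320,260:380],(400,400))
c=np.zeros((425,800,3),np.uint8);c[:,:400]=a;c[:400,400:]=b;cv2.imwrite('pics/c1.png',c)
```

```text
(no output)
```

View pics/top1.png

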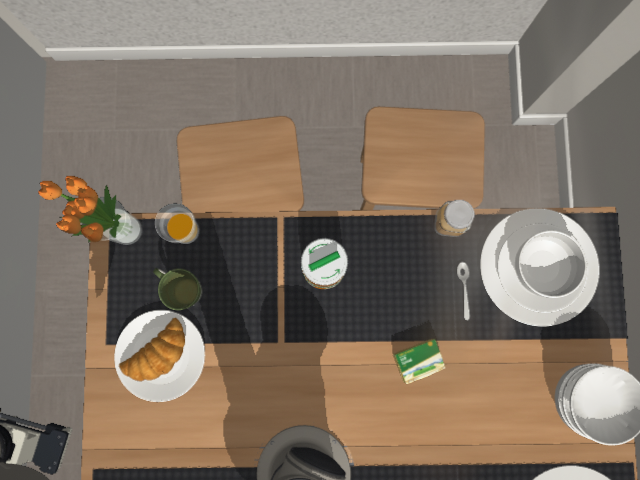

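View pics/c1.png

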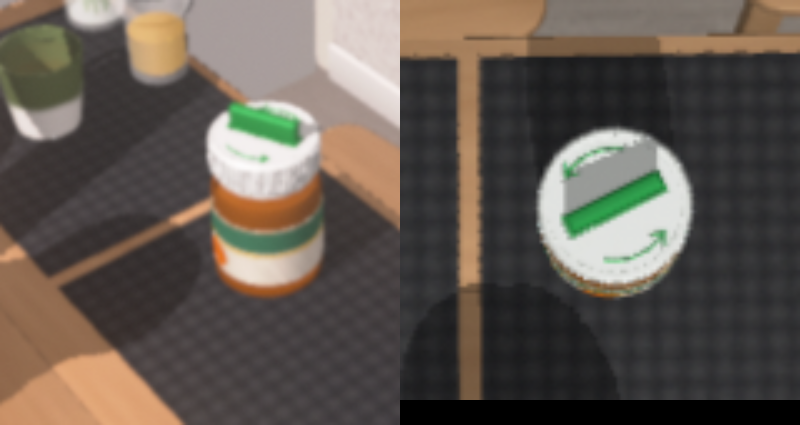

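The top view shows the tub near pixel (323,262), with the green bar rising to the right at about 24°. The mug, glass and honey are well away from it. Next I'll move above the tub.

>>> step_arm:
  commands:
    - {"translation": [-25.7, -25, -2], "roll": 0}
    - {"translation": [-25.7, -25, -2], "roll": 0}
    - {"translation": [-25.7, -25, -2], "roll": 0}
    - {"translation": [-25.7, -25, -2], "roll": 0}
    - {"translation": [-25.7, -25, -2], "roll": 0}
    - {"translation": [-25.7, -25, -2], "roll": 0}
    - {"translation": [-25.7, -25, -2], "roll": 0}
    - {"translation": [-25.7, -25, -2], "roll": 0}
    - {"translation": [-25.7, -25, -2], "roll": 0}
    - {"translation": [-25.7, -25, -2], "roll": 0}
    - {"translation": [-25.7, -25, -2], "roll": 0}
    - {"translation": [-25.7, -25, -2], "roll": 0}
    - {"translation": [-25.7, -25, -2], "roll": 0}
    - {"translation": [-25.7, -25, -2], "roll": 0}
    - {"translation": [-25.7, -25, -2], "roll": 0}
    - {"translation": [-25.7, -25, -2], "roll": 0}
    - {"translation": [-25.7, -25, -2], "roll": 0}
    - {"translation": [-25.7, -25, -2], "roll": 0}

```text
time: 2.3
tool_pos: [0.466, -0.0566, 0.2629]
tool_rot: [3.141, 0.0, 2.863]
contact_force: [0.8, 1.7, 0.8]
opening: 0.0921
grip_force: 0.0
```

>>> step_arm:
  commands:
    - {"translation": [0, 0, 0], "roll": 0.12}
    - {"translation": [0, 0, 0], "roll": 0.12}
    - {"translation": [0, 0, 0], "roll": 0.12}
    - {"translation": [0, 0, 0], "roll": 0.12}
    - {"translation": [0, 0, 0], "roll": 0.12}
    - {"translation": [0, 0, 0], "roll": 0.12}
    - {"translation": [0, 0, 0], "roll": 0.12}
    - {"translation": [0, 0, 0], "roll": 0}
  fingers: 0.5

```text
time: 2.97
tool_pos: [0.4655, -0.0547, 0.2628]
tool_rot: [3.141, 0.0, 2.019]
contact_force: [-0.0, 1.0, -0.6]
opening: 0.0468
grip_force: 0.0
```

```bash
cat > bar.py <<'E'
from h import *
def green(c,im,center,rad,z):
    hsv=cv2.cvtColor(im,cv2.COLOR_RGB2HSV)
    m=cv2.inRange(hsv,(45,90,60),(85,255,255))
    n,l,st,ce=cv2.connectedComponentsWithStats(m)
    for i in sorted(range(1,n),key=lambda i:-st[i,4])[:4]:
        pts=np.argwhere(l==i)[:,::-1].astype(np.float32)
        (r)=cv2.minAreaRect(pts);b=cv2.boxPoints(r)
        w=np.array([unproj(c,p,z) for p in b])
        e=[w[1]-w[0],w[2]-w[1]];e=max(e,key=np.linalg.norm)
        print(c,st[i,4],'ctr px',np.round(r[0]),'world',w.mean(0).round(4),'len',[round(float(np.linalg.norm(x)),4) for x in(w[1]-w[0],w[2]-w[1])],'ang',round(float(np.arctan2(e[1],e[0])),3))
E
python3 - <<'E'
from bar import *
s=observe();print(s['time'],s['tool_pos'],s['tool_rot'],s['qpos'],s['contact_force'],s['opening'])
im=snap('wrist','w1');green('wrist',im,0,0,.175)
for n in('grip_bar','lid_shell','lid_top'):
    for r in search_frame('wrist',n)[:1]: print(n,np.round(r['at'],4),r['confidence'])
E
```

```text
2.9667 [ 0.46545981 -0.05474318  0.26276881] [3.14134755e+00 6.50968304e-05 2.01946755e+00] [-2.80898118e-01  2.09610889e-01  1.60614259e+00  1.18385644e-04
  1.32561307e+00 -7.29598075e-01] [-0.04786379  0.98703218 -0.6107571 ] 0.046753496204398344
wrist 1961 ctr px [ 79. 280.] world [ 0.3234 -0.1619  0.175 ] len [0.0275, 0.0657] ang -1.196
wrist 1790 ctr px [321. 230.] world [ 0.4683 -0.0479  0.175 ] len [0.0696, 0.0137] ang 2.025
wrist 283 ctr px [ 49. 279.] world [ 0.3025 -0.1699  0.175 ] len [0.006, 0.0331] ang -1.243
wrist 159 ctr px [361. 228.] world [ 0.4928 -0.033   0.175 ] len [0.0385, 0.0088] ang 1.947
grip_bar [ 0.4635 -0.0456  0.151 ] 0.56
lid_shell [ 0.4682 -0.0474  0.1515] 0.69
lid_top [ 0.4633 -0.0445  0.1514] 0.64
```

View pics/w1.png

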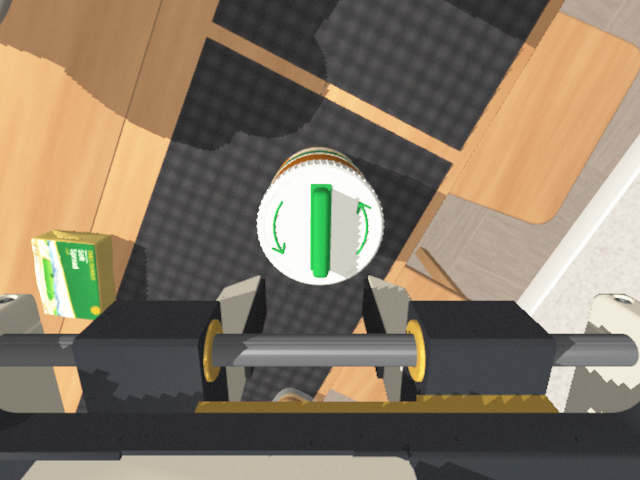

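The wrist view shows the lid at (320,225), with the bar vertical at column 321, rows 185–275, and the finger tips at columns 265 and 368. I'll check the lateral offset before going down.

Run:
```python
from bar import *
s=observe();p=s['tool_pos'];print(p,s['tool_rot'])
k=get_calibration('wrist');print(np.round(k['world_from_camera'],4),k['camera_matrix'])
y=s['tool_rot'][2];ty=np.array([np.sin(y),-np.cos(y),0])
for d in(-.0234,0,.0234): print(proj('wrist',p+d*ty))
print('under',proj('wrist',[p[0],p[1],.175]))
im=read_camera('wrist');green('wrist',im,0,0,.175)
im=cv2.imread('pics/top1.png')[:,:,::-1].copy();green('top',im,0,0,.175)
g=cv2.cvtColor(im,cv2.COLOR_RGB2GRAY);
im=cv2.imread('pics/w1.png');m=cv2.inRange(cv2.cvtColor(im,cv2.COLOR_BGR2HSV),(0,0,140),(179,40,255));m[:,:240]=0;m[:,400:]=0;m[290:]=0;m[:150]=0
n,l,st,ce=cv2.connectedComponentsWithStats(m);i=1+np.argmax(st[1:,4]);h=cv2.convexHull(np.argwhere(l==i)[:,::-1].astype(np.float32));e=cv2.fitEllipse(h);print(e,unproj('wrist',e[0],.151))
```

```text
[ 0.4654147  -0.05473387  0.26270761] [ 3.14152884e+00 -1.97362072e-05  2.02687814e+00]
[[ 8.974e-01 -4.201e-01 -1.352e-01  4.286e-01]
 [ 4.413e-01  8.544e-01  2.743e-01  2.110e-02]
 [ 3.000e-04 -3.058e-01  9.521e-01  4.213e-01]
 [ 0.000e+00  0.000e+00  0.000e+00  1.000e+00]] [[362.59933112   0.         313.91459956]
 [  0.         362.59933112 232.07912602]
 [  0.           0.           1.        ]]
[264.93067011 297.13725788]
[312.92556999 297.17119507]
[360.91313536 297.20512707]
under [313.20598119 238.92937808]
wrist 1983 ctr px [ 78. 279.] world [ 0.3223 -0.1614  0.175 ] len [0.0272, 0.0663] ang -1.221
wrist 1806 ctr px [320. 230.] world [ 0.4679 -0.048   0.175 ] len [0.0697, 0.0139] ang 2.01
wrist 285 ctr px [ 48. 277.] world [ 0.3014 -0.1687  0.175 ] len [0.006, 0.033] ang -1.243
wrist 160 ctr px [361. 228.] world [ 0.4928 -0.033   0.175 ] len [0.0386, 0.0087] ang 1.947
top 747 ctr px [107. 215.] world [0.5711 0.4029 0.175 ] len [0.0902, 0.0817] ang -0.641
top 573 ctr px [418. 355.] world [ 0.2706 -0.2416  0.175 ] len [0.0882, 0.0361] ang -1.21
top 222 ctr px [324. 261.] world [ 0.4665 -0.0527  0.175 ] len [0.0673, 0.0141] ang -1.118
top 82 ctr px [424. 370.] world [ 0.2404 -0.2525  0.175 ] len [0.0448, 0.0081] ang -1.212
((319.6767578125, 222.4609832763672), (124.86014556884766, 127.04963684082031), 82.57837677001953) [ 0.46755794 -0.04777348  0.151     ]
```

>>> step_arm:
  commands:
    - {"translation": [4, 3, 15], "roll": 0}
    - {"translation": [0, 0, 20], "roll": 0}
    - {"translation": [0, 0, 20], "roll": 0}
    - {"translation": [0, 0, 20], "roll": 0}
    - {"translation": [0, 0, 5], "roll": 0}
    - {"translation": [0, 0, 0], "roll": 0}
    - {"translation": [0, 0, 0], "roll": 0}
  fingers: 0.33

```text
time: 3.8
tool_pos: [0.4668, -0.0499, 0.1833]
tool_rot: [3.141, 0.0, 2.024]
contact_force: [-0.1, -0.1, 0.7]
opening: 0.0304
grip_force: 0.0
```

Run:
```python
from bar import *
s=observe();p=s['tool_pos'];print(s['time'],p,s['tool_rot'],s['contact_force'],s['opening'])
im=snap('wrist','w2');green('wrist',im,0,0,.175);print(proj('wrist',p))
cv2.imwrite('pics/w2c.png',cv2.resize(im[200:400,220:420,::-1],(600,600)))
```

```text
3.8 [ 0.46675146 -0.04990997  0.18334387] [3.14110843e+00 3.00367418e-04 2.02448710e+00] [-0.11251723 -0.05765737  0.65055693] 0.03037047688725048
wrist 3187 ctr px [317. 276.] world [ 0.4664 -0.0439  0.175 ] len [0.0134, 0.0636] ang -1.102
wrist 750 ctr px [ 23. 303.] world [ 0.3361 -0.1236  0.175 ] len [0.0222, 0.038] ang -1.217
wrist 217 ctr px [374. 262.] world [ 0.4882 -0.0237  0.175 ] len [0.0221, 0.0086] ang 1.929
wrist 200 ctr px [312. 172.] world [0.4406 0.0032 0.175 ] len [0.0362, 0.0068] ang 0.517
[312.40707291 296.29271959]
```

View pics/w2c.png

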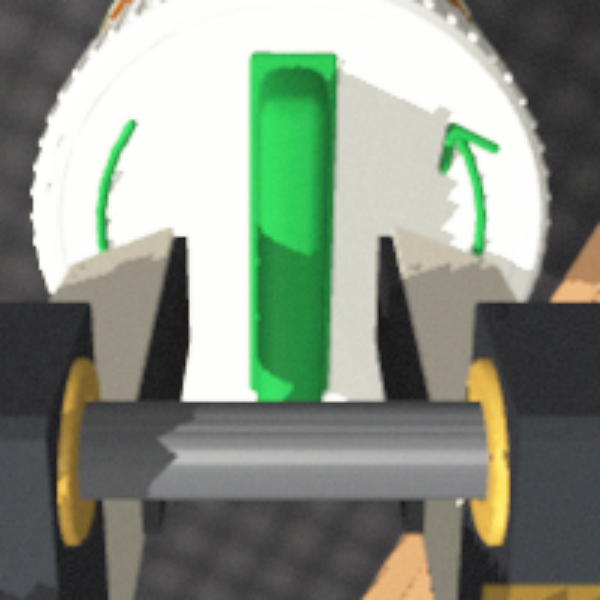

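The bar is centred at crop column 292 and the fingers at 284, so I need about +1.3 mm in tool y. Then I'll go down beside the bar and close gently.

>>> step_arm:
  commands:
    - {"translation": [0, 1.3, 4], "roll": 0}
    - {"translation": [0, 0, 8], "roll": 0}
    - {"translation": [0, 0, 8], "roll": 0}
    - {"translation": [0, 0, 6], "roll": 0}
    - {"translation": [0, 0, 0], "roll": 0}
    - {"translation": [0, 0, 0], "roll": 0}

```text
time: 4.35
tool_pos: [0.4672, -0.0491, 0.1562]
tool_rot: [-3.141, -0.001, 2.024]
contact_force: [-0.6, -0.8, -0.7]
opening: 0.0305
grip_force: 0.0
```

>>> step_arm:
  commands:
    - {"translation": [0, 0, 0], "roll": 0}
    - {"translation": [0, 0, 0], "roll": 0}
    - {"translation": [0, 0, 0], "roll": 0}
    - {"translation": [0, 0, 0], "roll": 0}
    - {"translation": [0, 0, 0], "roll": 0}
    - {"translation": [0, 0, 0], "roll": 0}
  fingers: 0
  grip_force: 4

```text
time: 4.85
tool_pos: [0.4677, -0.0493, 0.1569]
tool_rot: [3.141, 0.0, 2.024]
contact_force: [0.0, -0.2, 2.6]
opening: 0.0116
grip_force: 4.0
```

>>> step_arm:
  commands:
    - {"translation": [0, 0, 0], "roll": 0}
    - {"translation": [0, 0, 1], "roll": 0}
    - {"translation": [0, 0, 1], "roll": 0}
    - {"translation": [0, 0, 1], "roll": 0}
    - {"translation": [0, 0, 0], "roll": 0}
  grip_force: 20

```text
time: 5.27
tool_pos: [0.4678, -0.0493, 0.154]
tool_rot: [3.141, 0.0, 2.024]
contact_force: [-1.2, 0.1, 6.4]
opening: 0.0122
grip_force: 20.0
```

>>> step_arm:
  commands:
    - {"translation": [0, 0, 1], "roll": 0}
    - {"translation": [0, 0, 1], "roll": 0}
    - {"translation": [0, 0, 0], "roll": 0}

```text
time: 5.52
tool_pos: [0.4678, -0.0493, 0.1522]
tool_rot: [3.141, 0.001, 2.024]
contact_force: [-1.9, 0.6, 8.2]
opening: 0.0118
grip_force: 20.0
```

>>> step_arm:
  commands:
    - {"translation": [0, 0, 1], "roll": 0}
    - {"translation": [0, 0, 1], "roll": 0}
    - {"translation": [0, 0, 0], "roll": 0}

```text
time: 5.77
tool_pos: [0.4678, -0.0493, 0.1508]
tool_rot: [3.141, 0.001, 2.024]
contact_force: [-3.5, 1.3, 12.9]
opening: 0.0117
grip_force: 20.0
```

The lid sank about 6 mm to the hard stop, so the lugs are in a gap. I'll press a little more, then start turning.

>>> step_arm:
  commands:
    - {"translation": [0, 0, 1], "roll": 0}
    - {"translation": [0, 0, 0.5], "roll": 0}
    - {"translation": [0, 0, 0], "roll": 0}

```text
time: 6.02
tool_pos: [0.4681, -0.0493, 0.1507]
tool_rot: [3.139, 0.002, 2.024]
contact_force: [-6.5, 1.9, 24.4]
opening: 0.0118
grip_force: 20.0
```

```bash
cat > o.py <<'E'
from h import *
s=observe();print(s['time'],'yaw',round(s['tool_rot'][2],3),'z',round(s['tool_pos'][2],4),s['tool_pos'][:2].round(4),'F',s['contact_force'].round(2),'T',s['torque'].round(3),'q6',s['qpos'][5].round(2),s['opening'].round(4))
E
python3 o.py
```

```text
Traceback (most recent call last):
  File "o.py", line 2, in <module>
    s=observe();print(s['time'],'yaw',round(s['tool_rot'][2],3),'z',round(s['tool_pos'][2],4),s['tool_pos'][:2].round(4),'F',s['contact_force'].round(2),'T',s['torque'].round(3),'q6',s['qpos'][5].round(2),s['opening'].round(4))
                                                                                                                                                                                                             ^^^^^^^^^^^^^^^^^^
AttributeError: 'float' object has no attribute 'round'
```

>>> step_arm:
  commands:
    - {"translation": [0, 0, 0], "roll": -0.05}
    - {"translation": [0, 0, 0], "roll": -0.05}
    - {"translation": [0, 0, 0], "roll": -0.05}
    - {"translation": [0, 0, 0], "roll": 0}

```text
time: 6.35
tool_pos: [0.4677, -0.0495, 0.1507]
tool_rot: [3.141, 0.002, 2.177]
contact_force: [-6.7, 0.3, 24.9]
opening: 0.0116
grip_force: 20.1
```

```bash
python3 o.py
```

```text
Traceback (most recent call last):
  File "o.py", line 2, in <module>
    s=observe();print(s['time'],'yaw',round(s['tool_rot'][2],3),'z',round(s['tool_pos'][2],4),s['tool_pos'][:2].round(4),'F',s['contact_force'].round(2),'T',s['torque'].round(3),'q6',s['qpos'][5].round(2),s['opening'].round(4))
                                                                                                                                                                                                             ^^^^^^^^^^^^^^^^^^
AttributeError: 'float' object has no attribute 'round'
```

>>> step_arm:
  commands:
    - {"translation": [0, 0, 0], "roll": -0.05}
    - {"translation": [0, 0, 0], "roll": -0.05}
    - {"translation": [0, 0, 0], "roll": 0}

```text
time: 6.6
tool_pos: [0.4688, -0.0497, 0.1507]
tool_rot: [3.139, 0.004, 2.276]
contact_force: [-4.0, 0.1, 21.8]
opening: 0.0119
grip_force: 20.0
```

```bash
python3 o.py
```

```text
Traceback (most recent call last):
  File "o.py", line 2, in <module>
    s=observe();print(s['time'],'yaw',round(s['tool_rot'][2],3),'z',round(s['tool_pos'][2],4),s['tool_pos'][:2].round(4),'F',s['contact_force'].round(2),'T',s['torque'].round(3),'q6',s['qpos'][5].round(2),s['opening'].round(4))
                                                                                                                                                                                                             ^^^^^^^^^^^^^^^^^^
AttributeError: 'float' object has no attribute 'round'
```

>>> step_arm:
  commands:
    - {"translation": [0, 0, 0], "roll": -0.05}
    - {"translation": [0, 0, 0], "roll": -0.05}
    - {"translation": [0, 0, 0], "roll": 0}

```text
time: 6.85
tool_pos: [0.4686, -0.0493, 0.1507]
tool_rot: [3.139, 0.003, 2.376]
contact_force: [-4.4, 1.7, 22.8]
opening: 0.0115
grip_force: 20.1
```

```bash
python3 o.py
```

```text
Traceback (most recent call last):
  File "o.py", line 2, in <module>
    s=observe();print(s['time'],'yaw',round(s['tool_rot'][2],3),'z',round(s['tool_pos'][2],4),s['tool_pos'][:2].round(4),'F',s['contact_force'].round(2),'T',s['torque'].round(3),'q6',s['qpos'][5].round(2),s['opening'].round(4))
                                                                                                                                                                                                             ^^^^^^^^^^^^^^^^^^
AttributeError: 'float' object has no attribute 'round'
```

>>> step_arm:
  commands:
    - {"translation": [0, 0, 0], "roll": -0.05}
    - {"translation": [0, 0, 0], "roll": -0.05}
    - {"translation": [0, 0, 0], "roll": 0}

```text
time: 7.1
tool_pos: [0.4684, -0.0492, 0.1507]
tool_rot: [3.14, 0.003, 2.476]
contact_force: [-5.4, 2.0, 24.4]
opening: 0.0115
grip_force: 20.1
```

```bash
python3 o.py
```

```text
Traceback (most recent call last):
  File "o.py", line 2, in <module>
    s=observe();print(s['time'],'yaw',round(s['tool_rot'][2],3),'z',round(s['tool_pos'][2],4),s['tool_pos'][:2].round(4),'F',s['contact_force'].round(2),'T',s['torque'].round(3),'q6',s['qpos'][5].round(2),s['opening'].round(4))
                                                                                                                                                                                                             ^^^^^^^^^^^^^^^^^^
AttributeError: 'float' object has no attribute 'round'
```

```bash
sed -i "s/s\['opening'\].round(4)/round(s['opening'],4)/; s/s\['qpos'\]\[5\].round(2)/round(float(s['qpos'][5]),2)/" o.py
cat >> o.py <<'E'
with open('log.txt','a') as f: f.write(f"{s['tool_rot'][2]:.3f} Tz {s['torque'][2]:.3f} Fz {s['contact_force'][2]:.1f} z {s['tool_pos'][2]:.4f}\n")
E
python3 o.py
python3 - <<'E'
from h import *
im=snap('scene','s2')
a=cv2.imread('pics/scene1.png')[:,:,::-1]
for m in(a,im):
    h=cv2.cvtColor(m,cv2.COLOR_RGB2HSV);k=cv2.inRange(h,(5,180,150),(18,255,255))[250:330,285:350]
    ys,xs=np.nonzero(k);print(len(xs),xs.mean()+285,ys.mean()+250)
E
```

```text
7.1 yaw 2.476 z 0.1507 [ 0.4684 -0.0492] F [-5.45  1.98 24.36] T [ 0.401  1.044 -0.208] q6 -1.17 0.0115
321 310.52647975077883 287.809968847352
313 310.6805111821086 288.1405750798722
```

>>> step_arm:
  commands:
    - {"translation": [0, 0, 0], "roll": -0.05}
    - {"translation": [0, 0, 0], "roll": -0.05}
    - {"translation": [0, 0, 0], "roll": 0}

```text
time: 7.4
tool_pos: [0.4683, -0.0493, 0.1507]
tool_rot: [3.14, 0.003, 2.576]
contact_force: [-5.7, 1.9, 24.0]
opening: 0.0118
grip_force: 20.0
```

```bash
python3 o.py
```

```text
7.4 yaw 2.576 z 0.1507 [ 0.4683 -0.0493] F [-5.67  1.93 23.96] T [ 0.377  1.086 -0.22 ] q6 -1.27 0.0118
```

>>> step_arm:
  commands:
    - {"translation": [0, 0, 0], "roll": -0.05}
    - {"translation": [0, 0, 0], "roll": -0.05}
    - {"translation": [0, 0, 0], "roll": 0}

```text
time: 7.65
tool_pos: [0.4682, -0.0494, 0.1507]
tool_rot: [3.141, 0.003, 2.676]
contact_force: [-5.8, 1.6, 23.2]
opening: 0.0119
grip_force: 20.1
```

```bash
python3 o.py
```

```text
7.65 yaw 2.676 z 0.1507 [ 0.4682 -0.0494] F [-5.75  1.64 23.24] T [ 0.299  1.051 -0.276] q6 -1.37 0.0119
```

>>> step_arm:
  commands:
    - {"translation": [0, 0, 0], "roll": -0.05}
    - {"translation": [0, 0, 0], "roll": -0.05}
    - {"translation": [0, 0, 0], "roll": 0}

```text
time: 7.9
tool_pos: [0.4678, -0.0494, 0.1506]
tool_rot: [3.142, 0.002, 2.776]
contact_force: [-7.9, 1.5, 25.4]
opening: 0.0119
grip_force: 20.1
```

```bash
python3 o.py
```

```text
7.9 yaw 2.776 z 0.1506 [ 0.4678 -0.0494] F [-7.94  1.48 25.44] T [ 0.158  1.443 -0.226] q6 -1.47 0.0119
```

>>> step_arm:
  commands:
    - {"translation": [0, 0, 0], "roll": -0.05}
    - {"translation": [0, 0, 0], "roll": -0.05}
    - {"translation": [0, 0, 0], "roll": 0}

```text
time: 8.15
tool_pos: [0.4675, -0.0495, 0.1506]
tool_rot: [-3.141, 0.002, 2.876]
contact_force: [-8.8, 0.2, 25.1]
opening: 0.0121
grip_force: 20.1
```

```bash
python3 o.py
```

```text
8.15 yaw 2.876 z 0.1506 [ 0.4675 -0.0495] F [-8.76  0.19 25.14] T [ 0.108  1.53  -0.231] q6 -1.57 0.0121
```

>>> step_arm:
  commands:
    - {"translation": [0, 0, 0], "roll": -0.05}
    - {"translation": [0, 0, 0], "roll": 0}

```text
time: 8.32
tool_pos: [0.4674, -0.0496, 0.1506]
tool_rot: [-3.141, 0.002, 2.926]
contact_force: [-9.7, -0.6, 25.8]
opening: 0.0121
grip_force: 20.1
```

```bash
python3 o.py
```

```text
8.3167 yaw 2.926 z 0.1506 [ 0.4674 -0.0496] F [-9.68 -0.63 25.81] T [ 0.025  1.579 -0.291] q6 -1.62 0.0121
```

I've turned it about 52° and the sun has not moved. I'll ease the side load, release the press and try a gentle pull.

>>> step_arm:
  commands:
    - {"translation": [0.7, 0, -1.5], "roll": 0}
    - {"translation": [0, 0, -3], "roll": 0}
    - {"translation": [0, 0, -3], "roll": 0}
    - {"translation": [0, 0, -1], "roll": 0}
    - {"translation": [0, 0, 0], "roll": 0}

```text
time: 8.73
tool_pos: [0.4667, -0.0494, 0.1567]
tool_rot: [-3.141, -0.0, 2.924]
contact_force: [-1.5, -2.8, 3.0]
opening: 0.0118
grip_force: 20.0
```

```bash
python3 o.py
```

```text
8.7333 yaw 2.924 z 0.1567 [ 0.4667 -0.0494] F [-1.52 -2.82  2.99] T [-0.428  0.257  0.006] q6 -1.62 0.0118
```

>>> step_arm:
  commands:
    - {"translation": [0, 0, -0.5], "roll": 0}
    - {"translation": [0, 0, 0], "roll": 0}

```text
time: 8.9
tool_pos: [0.4667, -0.0493, 0.1569]
tool_rot: [-3.141, -0.0, 2.924]
contact_force: [-1.2, -2.5, 2.1]
opening: 0.0116
grip_force: 20.0
```

```bash
python3 o.py
```

```text
8.9 yaw 2.924 z 0.1569 [ 0.4667 -0.0493] F [-1.19 -2.47  2.07] T [-0.514  0.261 -0.1  ] q6 -1.62 0.0116
```

>>> step_arm:
  commands:
    - {"translation": [0, 0, -0.4], "roll": 0}
    - {"translation": [0, 0, 0], "roll": 0}

```text
time: 9.07
tool_pos: [0.4667, -0.0491, 0.1571]
tool_rot: [-3.142, -0.001, 2.924]
contact_force: [-0.8, -2.9, -2.3]
opening: 0.0115
grip_force: 20.0
```

```bash
python3 o.py
```

```text
9.0667 yaw 2.924 z 0.1571 [ 0.4667 -0.0491] F [-0.8  -2.88 -2.32] T [-0.561  0.044  0.015] q6 -1.62 0.0115
```

>>> step_arm:
  commands:
    - {"translation": [0, 0, -0.3], "roll": 0}
    - {"translation": [0, 0, 0], "roll": 0}

```text
time: 9.23
tool_pos: [0.4667, -0.049, 0.1576]
tool_rot: [3.141, -0.001, 2.924]
contact_force: [1.1, -3.0, -2.5]
opening: 0.0117
grip_force: 20.0
```

```bash
python3 o.py
```

```text
9.2333 yaw 2.924 z 0.1576 [ 0.4667 -0.049 ] F [ 1.1  -3.04 -2.49] T [-0.473  0.021 -0.004] q6 -1.62 0.0117
```

>>> step_arm:
  commands:
    - {"translation": [0, 0, -0.4], "roll": 0}
    - {"translation": [0, 0, 0], "roll": 0}

```text
time: 9.4
tool_pos: [0.4667, -0.049, 0.1582]
tool_rot: [3.141, -0.0, 2.924]
contact_force: [-0.4, -2.5, -2.7]
opening: 0.012
grip_force: 20.0
```

```bash
python3 o.py
```

```text
9.4 yaw 2.924 z 0.1582 [ 0.4667 -0.049 ] F [-0.37 -2.47 -2.71] T [-0.447  0.122 -0.035] q6 -1.62 0.012
```

>>> step_arm:
  commands:
    - {"translation": [0, 0, -0.4], "roll": 0}
    - {"translation": [0, 0, 0], "roll": 0}

```text
time: 9.57
tool_pos: [0.4667, -0.049, 0.1587]
tool_rot: [3.141, -0.0, 2.924]
contact_force: [-1.1, -1.7, -2.5]
opening: 0.0118
grip_force: 20.0
```

>>> step_arm:
  commands:
    - {"translation": [0, 0, -0.4], "roll": 0}
    - {"translation": [0, 0, 0], "roll": 0}

```text
time: 9.73
tool_pos: [0.4668, -0.0491, 0.1591]
tool_rot: [3.142, -0.0, 2.924]
contact_force: [-0.5, -2.7, -1.5]
opening: 0.0121
grip_force: 20.0
```

```bash
python3 o.py
```

```text
9.7333 yaw 2.924 z 0.1591 [ 0.4668 -0.0491] F [-0.48 -2.73 -1.52] T [-0.485  0.116 -0.06 ] q6 -1.62 0.0121
```

>>> step_arm:
  commands:
    - {"translation": [0, -0.3, -1], "roll": 0}
    - {"translation": [0, 0, -2], "roll": 0}
    - {"translation": [0, 0, -2], "roll": 0}
    - {"translation": [0, 0, 0], "roll": 0}

```text
time: 10.07
tool_pos: [0.4668, -0.0493, 0.1646]
tool_rot: [3.141, 0.0, 2.924]
contact_force: [-1.5, -2.7, -0.7]
opening: 0.012
grip_force: 20.0
```

```bash
python3 o.py
```

```text
10.0667 yaw 2.924 z 0.1646 [ 0.4668 -0.0493] F [-1.53 -2.68 -0.7 ] T [-0.359  0.312  0.012] q6 -1.62 0.012
```

>>> step_arm:
  commands:
    - {"translation": [0, 0, -4], "roll": 0}
    - {"translation": [0, 0, -5], "roll": 0}
    - {"translation": [0, 0, -7], "roll": 0}
    - {"translation": [0, 0, -10], "roll": 0}
    - {"translation": [0, 0, -15], "roll": 0}
    - {"translation": [0, 0, -10], "roll": 0}
    - {"translation": [0, 0, 0], "roll": 0}

```text
time: 10.65
tool_pos: [0.4682, -0.0494, 0.2178]
tool_rot: [3.141, 0.005, 2.924]
contact_force: [0.7, -1.3, -1.9]
opening: 0.0118
grip_force: 20.0
```

```bash
python3 o.py
python3 - <<'E'
from h import *
im=snap('scene','s3')
a=cv2.imread('pics/scene1.png')[:,:,::-1]
for m in(a,im):
    h=cv2.cvtColor(m,cv2.COLOR_RGB2HSV);k=cv2.inRange(h,(5,180,150),(18,255,255))[285:330,285:350]
    ys,xs=np.nonzero(k);print(len(xs),xs.mean()+285,ys.mean()+285)
cv2.imwrite('pics/s3c.png',cv2.resize(im[150:360,200:480,::-1],(800,600)))
E
```

```text
10.65 yaw 2.924 z 0.2178 [ 0.4682 -0.0494] F [ 0.65 -1.32 -1.87] T [ 0.03  -0.064 -0.035] q6 -1.62 0.0118
150 309.85333333333335 295.3666666666667
158 309.7151898734177 295.6392405063291
```

View pics/s3c.png

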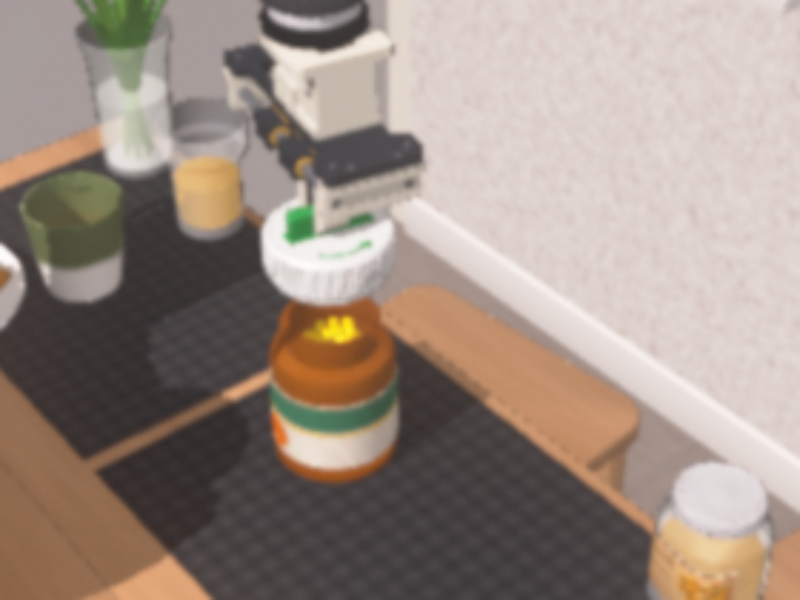

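The lid is off at crop (328,250). The tub is open and still in place, and the sun has moved less than 0.3 px. I'll set the lid down to the right of the tub, far enough that the gripper body clears it.

>>> step_arm:
  commands:
    - {"translation": [-2.7, -22.6, 0], "roll": 0}
    - {"translation": [-2.7, -22.6, 0], "roll": 0}
    - {"translation": [-2.7, -22.6, 0], "roll": 0}
    - {"translation": [-2.7, -22.6, 0], "roll": 0}
    - {"translation": [-2.7, -22.6, 0], "roll": 0}
    - {"translation": [-2.7, -22.6, 0], "roll": 0}
    - {"translation": [-2.7, -22.6, 0], "roll": 0}
    - {"translation": [-2.7, -22.6, 0], "roll": 0}
    - {"translation": [0, 0, 0], "roll": 0}
    - {"translation": [0, 0, 20], "roll": 0}
    - {"translation": [0, 0, 20], "roll": 0}
    - {"translation": [0, 0, 20], "roll": 0}
    - {"translation": [0, 0, 0], "roll": 0}

```text
time: 11.78
tool_pos: [0.4467, -0.2284, 0.1512]
tool_rot: [3.138, -0.007, 2.924]
contact_force: [-0.9, 1.3, -1.4]
opening: 0.0117
grip_force: 20.0
```

```bash
python3 o.py
python3 - <<'E'
from h import *
im=snap('top','t3'); cv2.imwrite('pics/t3c.png',cv2.resize(im[180:360,230:500,::-1],(800,533)))
for p in([.45,-.23,0],[.45,-.28,0],[.45,-.18,0]):print(proj('top',p))
for uv in((463,265),(468,318),(455,215)):print(unproj('top',uv,0))
E
```

```text
11.7833 yaw 2.924 z 0.1512 [ 0.4467 -0.2284] F [-0.95  1.25 -1.42] T [ 0.056  0.123 -0.051] q6 -1.98 0.0117
[397.6446454  274.79691444]
[418.65180436 274.51666333]
[376.64121412 275.07711583]
[ 0.47134025 -0.38650456  0.        ]
[ 0.34568868 -0.39252122  0.        ]
[ 0.5927447  -0.37278679  0.        ]
```

View pics/t3c.png

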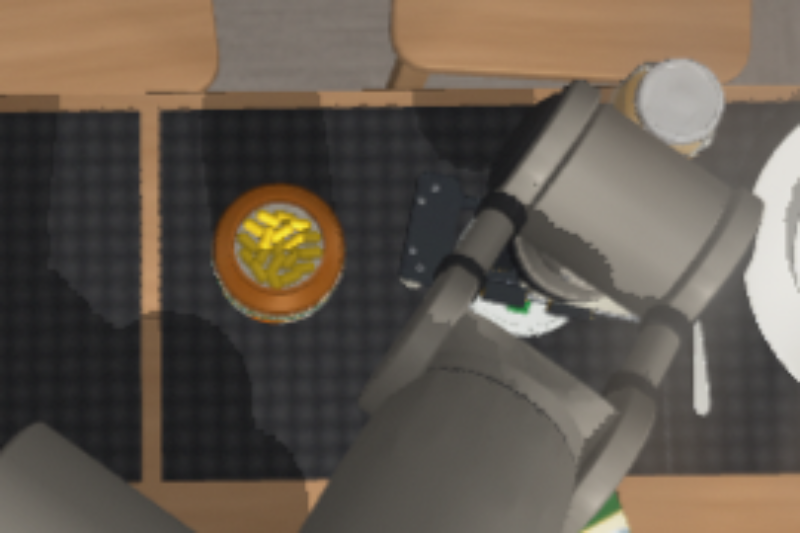

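The open tub is at crop (280,250) with nothing against it. The gripper is right of it with a clear gap, and the honey and spoon are clear too. Now I'll lower the lid.

>>> step_arm:
  commands:
    - {"translation": [0, 0, 15], "roll": 0}
    - {"translation": [0, 0, 20], "roll": 0}
    - {"translation": [0, 0, 20], "roll": 0}
    - {"translation": [0, 0, 20], "roll": 0}
    - {"translation": [0, 0, 15], "roll": 0}
    - {"translation": [0, 0, 8], "roll": 0}
    - {"translation": [0, 0, 3], "roll": 0}
    - {"translation": [0, 0, 0], "roll": 0}
    - {"translation": [0, 0, 0], "roll": 0}

```text
time: 12.58
tool_pos: [0.4495, -0.2309, 0.0551]
tool_rot: [-3.141, 0.002, 2.924]
contact_force: [0.4, 0.0, -1.3]
opening: 0.0118
grip_force: 20.0
```

>>> step_arm:
  commands:
    - {"translation": [0, 0, 2], "roll": 0}
    - {"translation": [0, 0, 1], "roll": 0}
    - {"translation": [0, 0, 0], "roll": 0}

```text
time: 12.83
tool_pos: [0.449, -0.2307, 0.0515]
tool_rot: [-3.141, 0.001, 2.924]
contact_force: [0.3, -0.6, -1.5]
opening: 0.0117
grip_force: 20.0
```

>>> step_arm:
  commands:
    - {"translation": [0, 0, 1], "roll": 0}
    - {"translation": [0, 0, 0], "roll": 0}

```text
time: 13.0
tool_pos: [0.4488, -0.2306, 0.0501]
tool_rot: [3.142, 0.0, 2.924]
contact_force: [0.4, -0.2, -1.1]
opening: 0.012
grip_force: 20.0
```

>>> step_arm:
  commands:
    - {"translation": [0, 0, 3], "roll": 0}
    - {"translation": [0, 0, 2.5], "roll": 0}
    - {"translation": [0, 0, 1], "roll": 0}
    - {"translation": [0, 0, 0], "roll": 0}

```text
time: 13.33
tool_pos: [0.4486, -0.2304, 0.0431]
tool_rot: [3.141, -0.001, 2.924]
contact_force: [-0.5, 0.1, -2.2]
opening: 0.0119
grip_force: 20.0
```

>>> step_arm:
  commands:
    - {"translation": [0, 0, 1], "roll": 0}
    - {"translation": [0, 0, 0], "roll": 0}

```text
time: 13.5
tool_pos: [0.4488, -0.2305, 0.0424]
tool_rot: [3.141, -0.0, 2.924]
contact_force: [0.1, -0.1, -1.4]
opening: 0.0121
grip_force: 20.0
```

>>> step_arm:
  commands:
    - {"translation": [0, 0, 1], "roll": 0}
    - {"translation": [0, 0, 0], "roll": 0}

```text
time: 13.67
tool_pos: [0.4489, -0.2306, 0.0415]
tool_rot: [3.142, 0.0, 2.924]
contact_force: [-0.1, -1.0, -1.8]
opening: 0.0117
grip_force: 20.0
```

>>> step_arm:
  commands:
    - {"translation": [0, 0, 0.5], "roll": 0}
    - {"translation": [0, 0, 0], "roll": 0}

```text
time: 13.83
tool_pos: [0.4489, -0.2306, 0.0414]
tool_rot: [-3.142, 0.0, 2.924]
contact_force: [-1.5, 0.8, 2.9]
opening: 0.0119
grip_force: 20.0
```

>>> step_arm:
  commands:
    - {"translation": [0, 0, 0.5], "roll": 0}
    - {"translation": [0, 0, 0], "roll": 0}

```text
time: 14.0
tool_pos: [0.4489, -0.2306, 0.0409]
tool_rot: [-3.141, 0.0, 2.924]
contact_force: [-1.6, 1.3, 4.9]
opening: 0.0118
grip_force: 20.0
```

The lid is on the table, so I'll let go and back off straight up.

>>> step_arm:
  commands:
    - {"translation": [0, 0, 0], "roll": 0}
    - {"translation": [0, 0, 0], "roll": 0}
    - {"translation": [0, 0, 0], "roll": 0}
    - {"translation": [0, 0, 0], "roll": 0}
  fingers: 0.35

```text
time: 14.33
tool_pos: [0.4488, -0.2305, 0.0404]
tool_rot: [3.141, -0.0, 2.924]
contact_force: [-0.1, 1.3, -0.2]
opening: 0.0309
grip_force: 0.0
```

>>> step_arm:
  commands:
    - {"translation": [0, 0, -5], "roll": 0}
    - {"translation": [0, 0, -10], "roll": 0}
    - {"translation": [0, 0, -20], "roll": 0}
    - {"translation": [0, 0, -30], "roll": 0}
    - {"translation": [0, 0, -30], "roll": 0}
    - {"translation": [0, 0, -30], "roll": 0}
    - {"translation": [0, 0, -30], "roll": 0}
    - {"translation": [0, 0, -20], "roll": 0}
    - {"translation": [20, 0, -10], "roll": 0}
    - {"translation": [30, 0, 0], "roll": 0}
    - {"translation": [30, 0, 0], "roll": 0}
    - {"translation": [0, 0, 0], "roll": 0}

```text
time: 15.33
tool_pos: [0.3666, -0.2114, 0.2264]
tool_rot: [3.141, -0.002, 2.923]
contact_force: [0.3, 0.2, -0.4]
opening: 0.032
grip_force: 0.0
```

```bash
python3 o.py
python3 - <<'E'
from h import *
im=snap('scene','s4');a=cv2.imread('pics/scene1.png')[:,:,::-1]
for m in(a,im):
    h=cv2.cvtColor(m,cv2.COLOR_RGB2HSV);k=cv2.inRange(h,(5,180,150),(18,255,255))[285:330,285:350]
    ys,xs=np.nonzero(k);print(len(xs),xs.mean()+285,ys.mean()+285)
cv2.imwrite('pics/s4c.png',cv2.resize(im[150:390,190:510,::-1],(800,600)))
E
```

```text
15.3333 yaw 2.923 z 0.2264 [ 0.3666 -0.2114] F [ 0.3   0.24 -0.42] T [ 0.039 -0.038 -0.016] q6 -2.06 0.032
150 309.85333333333335 295.3666666666667
143 309.006993006993 295.8881118881119
```

View pics/s4c.png

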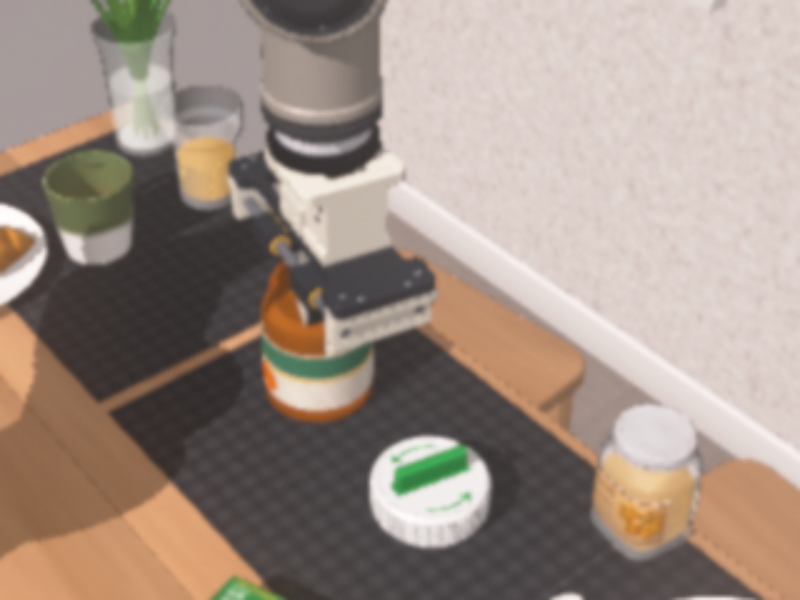

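The lid lies flat and right way up at crop (430,490). The tub is upright with its sun still at (268,380), and the gripper is clear of everything.

```bash
python3 -c "
from cell import *
print(hand_in())"
```

```text
the job is handed in; nothing more can be done
None
```

The tub is open and the job is handed in: the lid lies flat, right way up, on the placemat next to the tub, the tub is where it was with its sun facing the same way, and the mug, glass and honey jar were not touched.

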